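# Set the jar capper one turn lower

## Task

Set the bench capper for the jar waiting under it: push its hand wheel round by the upright red grip through exactly one full turn, anticlockwise seen from above, so that the capping chuck comes down round the lid and the grip is back just where it started, then move clear. Push the grip with the fingertips or the outside of the fingers without taking hold of it, and leave the jar and the other things on the bench where they stand.

Things in the scene. Friction and masses are not known exactly. Their poses are not given: they have to be found in the camera images.
- wheel (a joint): angle of the capper's aluminium hand wheel (rad) about its fixed vertical axis; grows when it is turned anticlockwise seen from above and counts on over several turns, so one turn adds 6.28. It starts anywhere from 0.3 to 3.5. It meets no stop within more than one turn either way, needs a push of about 3 to 5 N at the grip, and stays where it is left without coasting on. Each anticlockwise turn lowers the capping head by 10 mm.
- wheel_hub (a point): point on the wheel's axis at the top of its hub, 260 mm above the bench. The wheel (centre line of rim 68 mm from the axis, rim bar 16 mm thick, three spokes 120 degrees apart) spans heights 242 to 258 mm above the bench, and lies level; nothing of the machine stands higher than it except its grip.
- grip: red upright grip that stands on the wheel's rim at the end of one spoke: its origin is the middle of the barrel, 68 mm from the wheel's axis and 286.5 mm above the bench. The grip is a round barrel, at most 24 mm in diameter, 47 mm high (263 to 310 mm above the bench) on a 14 mm steel shank 5 mm long above the rim; the barrel revolves on its own spindle, as on any machine hand wheel. It goes round with the wheel; nothing else stands within 100 mm of its circle at its height.
- chuck_mouth (a point): centre of the open lower edge of the capping chuck (aluminium cup, mouth 86 mm across outside, 78 mm inside) under the blue capping head, 105 mm from the wheel's axis on the machine's front; it moves straight down and up with the wheel and starts 3 to 9 mm above the lid of the jar
- jar: jar of honey with a gold lid, 66 mm in diameter and 85 mm high, lid 64 mm by 12 mm; loose, standing on the white rest of the capper under the chuck; origin at the centre of its underside, z up. To be left alone.
- jar_honey: bystander: loose jar of light honey, gold lid, 66 mm in diameter, 85 mm high, beside the capper; origin at the centre of its underside
- jar_dark: bystander: loose jar of dark honey, white lid, 66 mm in diameter, 85 mm high, beside the capper; origin at the centre of its underside
- spare_lid: bystander: loose gold lid, 64 mm in diameter, 12 mm high, lying on the capper's base plate; origin at the centre of its underside
- wrench: bystander: steel wrench 150 mm long lying flat on the bench along its own x; origin under its middle
- label_roll: bystander: roll of blank paper labels, 90 mm in diameter, 50 mm high, standing flat; origin at the centre of its underside
- lid_box: bystander: open carton with gold lids, 140 x 180 x 70 mm; origin at the centre of its underside

How it is judged:
By the outcome, as a careful person would: the job done as asked, in the order asked, and still so for the second after the job is handed in, with the robot touching nothing.
It also fails if it takes over 56 s, if anything falls off the work surface, if the arm or the gripper's body presses on something with over 40 N, if the wrist force passes 120 N, or if a joint passes its speed limit or range.

## Robot

A 7-joint arm with a two-finger parallel gripper is mounted at the origin on the work surface. World frame = base frame: x ahead of the robot, y to its left, z up, the work surface at z = 0. Lengths are in m, angles in rad, forces in N, time in s.
With the tool pointing down it reaches from about 0.425 to 0.875 m from the base axis. Payload 4.7 kg.
Tool frame: the origin (TCP) lies on the centre line of the jaws, within the pads' length; the fingertips stand 14 mm ahead of it and the grasp point (between the pads) lies 5 mm behind it; z points along the fingers, y is the direction in which the jaws open and shut (so a half turn about z gives the same grasp; the last joint's range is limited). The gripper opens to 87 mm and grips with 3 to 60 N. Pads are 19 mm wide; open, the fingers measure 117 mm over their backs; the gripper's body (75 mm by 190 mm) begins 51 mm behind the grasp point.
Start: joints at [1.261, 0.321, -0.07, 1.45, 0.023, 1.371, -0.057], TCP at [0.207, -0.616, 0.237] pointing down, gripper open.
Joint ranges: [-2.86, 2.86], [-0.3, 2.09], [-1.38, 1.24], [0.06, 2.45], [-1.56, 4.7], [0.09, 2.05], [-2.69, 2.69]. Speed limits (rad/s): [2.57, 2.57, 3.14, 3.14, 3.14, 3.14, 3.14].

## Interface

Orientations are given as a rotation vector (axis times angle).
In Python, from bench import ctrl gives the robot as it stands. The module is installed in compiled form; this text tells all that it offers.
- The arm moves only by the tool step_arm, never from a script. Its argument "plan" is a list of rows, each a list of 3 entries, a list of its own where there are three numbers: the turn, a rotation vector about the tool's x, y, z in rad, then the shift along the tool's x, y, z in m, then the closure in counts, from 0 (fully open) to 255 (shut). In form: [[[rx, ry, rz], [x, y, z], hand], ...]. A call has exactly 10 rows; each row is the pose to reach, as a shift and turn from the pose commanded when the call began, along the tool's axes at that moment; what a row does not reach only later rows make up. A row lasts 1/8 s, in which the tool goes at most 62.5 mm and 10.7 degrees, less where a joint would pass 70% of its speed; a pose out of reach is approached as far as the arm can. A call with a gripper value outside its range is refused whole. The fingers move at their own pace and stop on an object; "squeeze" is the grip in N (left out, the last holds). Time passes only in rows, so rows that repeat a pose let the fingers close, or fill a call up. It gives the time, the measured TCP pose, the force and the opening at its end, in the units of the state.
- ctrl.get_state(): the state, without advancing time (a new reading comes with each control period).
- ctrl.get_image(name): name is "scene" or "side" or "wrist"; returns the picture (480x640x3 uint8, red, green, blue); there is no depth.
- ctrl.calibration(name): a dict with "fov_y" (degrees; the focal length in pixels is half the picture's height over the tangent of half this angle, whatever the lens; pixels are square), "cx", "cy" (the principal point, pixels), "k1" (the pictures are not rectified: a ray, as slopes to the right and down, at radius r is drawn at 1 + k1 r^2 times it, then the intrinsics apply), "rvec" (rotation vector, rad) and "tvec" (3), from world to camera coordinates, as OpenCV has them. Camera axes: x right, y down, z forward; pixel columns grow to the right and rows downward; lengths in m; the calibration is good to about 2 mm. A picture is of the moment at which its call begins: read the wrist's pose just before it. calibration takes no time and is no camera call; for the wrist camera it gives the pose at the moment of the call.
- ctrl.close_job(): hands the job in, once; it reports no verdict.
Trained networks look in the newest picture that a camera, given by its name, has taken for a name from the list of things; names that differ only in an ending like _2 or _b are one class to them, and where a whole thing is asked for, a point or a joint stands for the part that bears it (a point fixed in the world has none). Each returns a list of dicts, best first, with "score" (0 to 1); they miss things now and then, are a little off and sometimes report something else, mostly with a low value. They report only what shows in the picture. A call takes as long as a camera call.
- ctrl.cut_out(camera, label): "pixels" (480x640 bool, what is visible of it) and "rect" ([left, top, width, height] in pixels, round what is visible of it).
The state is a dict: "time": time; "joint_positions": joint angles; "qd": joint speeds; "joint_torque": joint torques, N m; "position": TCP position; "tool_rot": TCP orientation; "ft_force": force on the tool from outside, world axes, zero at the start; "torque": the same for the moment, N m; "grip_width": opening from 0.0 (shut) to 1.0 (fully open).
Only numpy, scipy, OpenCV 4.12 (cv2) and the standard library are available. Lean on these libraries where they do the work, as an engineer would, in place of code of your own. Each camera call takes 0.05 s, during which the arm holds its last target.

## Working session

There is one attempt and no reset: what is moved stays moved. The work goes in short steps, Python scripts to look and compute and a tool call to move; the robot and the scene stay as the last step left them, time stands still between calls to the robot, and variables do not carry over. Pictures are saved under pics/ and viewed, and the job is handed in when it is done.

Besides the shell and the picture viewer there is one more tool, called after "Call:" as a command line: name --argument value ..., lists and objects as JSON in quotes. step_arm: Moves the arm, as the interface text tells. Its arguments: {"type":"object","properties":{"plan":{"type":"array"},"squeeze":{"type":"number"}},"required":["plan"]}

```bash
mkdir -p pics; cat > h.py <<'E'
import numpy as np, cv2
from bench import ctrl
def K(c):
    f=240/np.tan(np.radians(c['fov_y'])/2); return f
def ray(c,u,v):
    f=K(c); x=(u-c['cx'])/f; y=(v-c['cy'])/f
    r=np.hypot(x,y); s=r
    for _ in range(50): s=r/(1+c['k1']*s*s)
    k=s/r if r>0 else 1
    R=cv2.Rodrigues(np.array(c['rvec'],float))[0]; t=np.array(c['tvec'],float)
    return -R.T@t, R.T@np.array([x*k,y*k,1])
def atz(c,u,v,z):
    o,d=ray(c,u,v); return o+d*(z-o[2])/d[2]
def proj(c,P):
    f=K(c); R=cv2.Rodrigues(np.array(c['rvec'],float))[0]
    p=R@np.array(P,float)+np.array(c['tvec'],float); x,y=p[:2]/p[2]; k=1+c['k1']*(x*x+y*y)
    return np.array([c['cx']+f*x*k,c['cy']+f*y*k])
def save(im,n): cv2.imwrite('pics/'+n+'.png',cv2.cvtColor(im,cv2.COLOR_RGB2BGR))
E
python3 - <<'E'
from h import *
s=ctrl.get_state(); print(s['time'],s['position'],s['tool_rot'],s['grip_width'])
for n in ['scene','side','wrist']:
    c=ctrl.calibration(n); print(n,c, ray(c,320,240))
    save(ctrl.get_image(n),n+'0')
    for l in ['grip','wheel','wheel_hub','chuck_mouth']:
        for d in ctrl.cut_out(n,l)[:2]:
            ys,xs=np.nonzero(d['pixels']); print(n,l,round(d['score'],2),d['rect'],xs.mean(),ys.mean())
print(ctrl.get_state()['time'])
E
```

```text
0.0 [ 0.20657907 -0.6157461   0.23544362] [-3.09864668e+00 -5.06145157e-01  6.59706241e-04] 1.000097336613089
scene {'fov_y': 45.30895992032195, 'cx': 319.8365360314531, 'cy': 244.30747726440248, 'k1': 0.05380242754687556, 'rvec': array([ 2.02646617,  1.05793775, -0.48305091]), 'tvec': array([-0.28667308, -0.14943077,  1.86446954])} (array([ 1.4181219 , -0.6886402 ,  1.04664352]), array([-0.63370037,  0.46959183, -0.6147874 ]))
scene grip 0.46 [375.6, 173.4, 9.2, 21.2] 378.75 183.015625
scene wheel 0.59 [328.9, 174.5, 63.6, 50.6] 360.0338266384778 202.93587033121918
scene wheel_hub 0.96 [329.0, 173.4, 59.0, 53.0] 359.7825773938085 202.85457163426926
scene chuck_mouth 0.84 [316.8, 194.8, 66.9, 50.3] 342.23809523809524 225.56959706959708
side {'fov_y': 51.16548743100392, 'cx': 316.3305815255575, 'cy': 244.36564772182058, 'k1': 0.039779719098076365, 'rvec': array([ 0.20327243, -2.91785906,  1.0631571 ]), 'tvec': array([0.53757404, 0.19665795, 1.47424367])} (array([0.44840474, 0.86346217, 1.24676416]), array([ 0.06593402, -0.64608391, -0.76049832]))
side grip 0.66 [316.8, 269.1, 2.0, 12.0] 317.54716981132077 273.47169811320754
side wheel 0.59 [288.3, 238.6, 57.2, 48.6] 318.0579243765084 261.1649235720032
side wheel_hub 0.8 [288.8, 236.6, 56.0, 48.9] 318.0516214427531 261.40900066181337
side chuck_mouth 0.97 [307.7, 267.7, 66.4, 34.1] 347.2330226364847 287.5825565912117
wrist {'fov_y': 69.60815550176292, 'cx': 318.13319173178934, 'cy': 246.12550504919238, 'k1': -0.02596385427624055, 'rvec': array([-2.36664026,  1.70532225,  0.22741134]), 'tvec': array([-0.64956643, -0.02986559,  0.39017756])} (array([ 0.27543399, -0.59267713,  0.38462575]), array([-0.23107602, -0.08328599, -0.96954181]))
0.75
```

View pics/scene0.png

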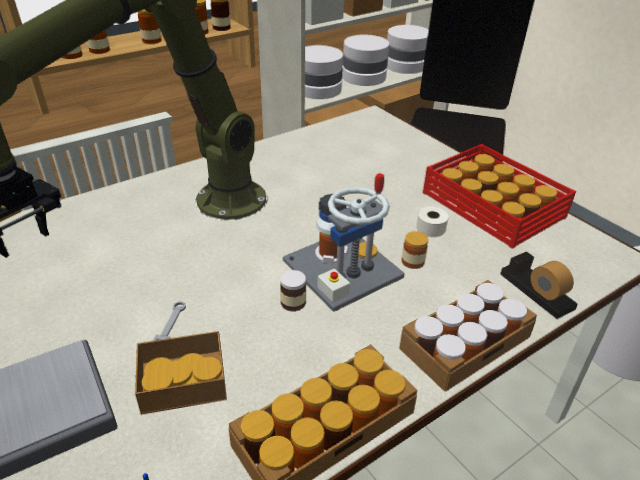

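View pics/side0.png

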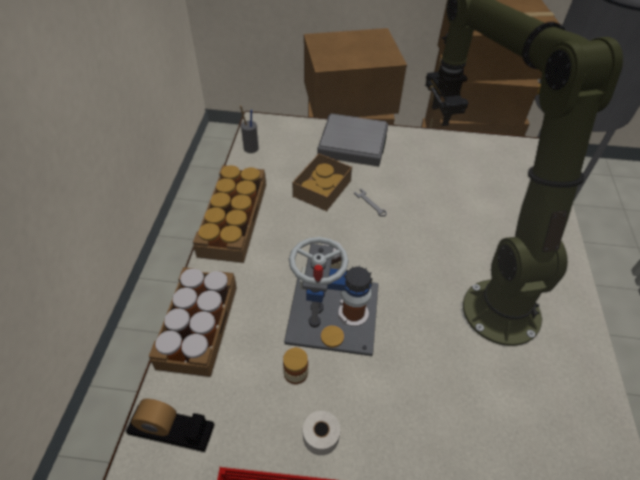

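```bash
python3 - <<'E'
import cv2
for n,(x,y) in {'scene0':(290,140),'side0':(260,200)}.items():
    im=cv2.imread(f'pics/{n}.png')[y:y+130,x:x+130]
    cv2.imwrite(f'pics/{n}_z.png',cv2.resize(im,(594,594),interpolation=cv2.INTER_CUBIC))
E
```

```text
(no output)
```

View pics/scene0_z.png

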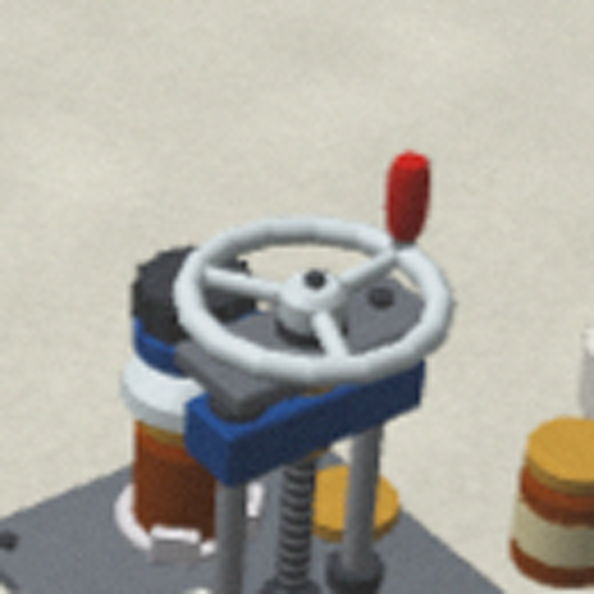

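View pics/side0_z.png

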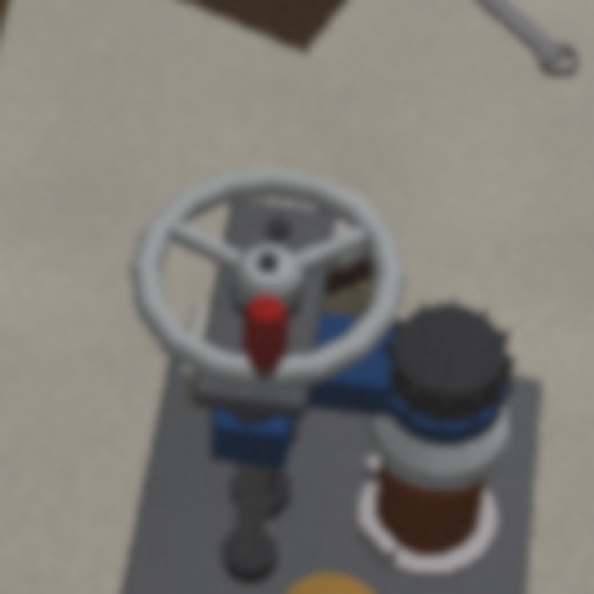

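```bash
cat > m.py <<'E'
from h import *
k=130/594
cs,cd=ctrl.calibration('scene'),ctrl.calibration('side')
S=lambda x,y:(290+x*k,140+y*k)
D=lambda x,y:(260+x*k,200+y*k)
hs=atz(cs,*S(316,279),.26);hd=atz(cd,*D(268,262),.26);print('hub',hs,hd)
def tri(a,b):
    (o1,d1),(o2,d2)=ray(cs,*a),ray(cd,*b)
    A=np.stack([d1,-d2],1);x=np.linalg.lstsq(A,o2-o1,rcond=None)[0]
    p,q=o1+d1*x[0],o2+d2*x[1];return (p+q)/2,np.linalg.norm(p-q)
print(tri(S(316,279),D(268,262)))
print('griptop',tri(S(409,156),D(266,305)))
print('grip s',atz(cs,*S(404,241),.263),atz(cs,*S(409,158),.31))
print('grip d',atz(cd,*D(265,372),.263),atz(cd,*D(266,309),.31))
from scipy.optimize import least_squares
# fit hub and angle by projection
def res(p):
    x,y,a=p;g=lambda z:(x+.068*np.cos(a),y+.068*np.sin(a),z)
    r=[proj(cs,(x,y,.26))-S(316,279),proj(cd,(x,y,.26))-D(268,262),proj(cs,g(.263))-S(404,241),proj(cs,g(.31))-S(409,158),proj(cd,g(.263))-D(265,372),proj(cd,g(.31))-D(266,309)]
    return np.concatenate(r)
o=least_squares(res,[*(hs[:2]+hd[:2])/2,2.]);print(o.x,np.degrees(o.x[2]),o.fun.round(1))
x,y,a=o.x
print('grip',x+.068*np.cos(a),y+.068*np.sin(a),np.hypot(x,y))
for n,c,(ox,oy) in(('scene0',cs,(290,140)),('side0',cd,(260,200))):
    im=cv2.imread(f'pics/{n}_z.png')
    for t in np.arange(0,6.28,.1):
        for r in(.06,.076):
            u=proj(c,(x+r*np.cos(t),y+r*np.sin(t),.25));cv2.circle(im,(int((u[0]-ox)/k),int((u[1]-oy)/k)),2,(255,0,255),-1)
    for z in(.263,.2865,.31):
        u=proj(c,(x+.068*np.cos(a),y+.068*np.sin(a),z));cv2.circle(im,(int((u[0]-ox)/k),int((u[1]-oy)/k)),3,(0,255,0),-1)
    cv2.imwrite(f'pics/{n}_f.png',im)
E
python3 m.py; python3 -c "
import cv2,numpy as np
cv2.imwrite('pics/f.png',cv2.resize(np.hstack([cv2.imread('pics/scene0_f.png'),cv2.imread('pics/side0_f.png')]),(800,400)))"
```

```text
hub [0.53471661 0.08144301 0.26      ] [0.529978   0.08250295 0.26      ]
(array([0.53125495, 0.0825955 , 0.25853522]), np.float64(0.0031063912012360877))
griptop (array([0.52376383, 0.14929568, 0.30818283]), np.float64(0.001110503670594179))
grip s [0.5358343  0.14141824 0.263     ] [0.5281885  0.14599421 0.31      ]
grip d [0.52169136 0.1586245  0.263     ] [0.52286591 0.15280417 0.31      ]
[0.53124068 0.08367131 1.67235099] 95.81865382789664 [-0.2 -0.9 -0.6  0.3  0.1 -3.3  0.7 -1.3 -0.7 -2.6 -0.5 -0.6]
grip 0.5243468280959576 0.15132095889020236 0.537789503396662
```

View pics/f.png

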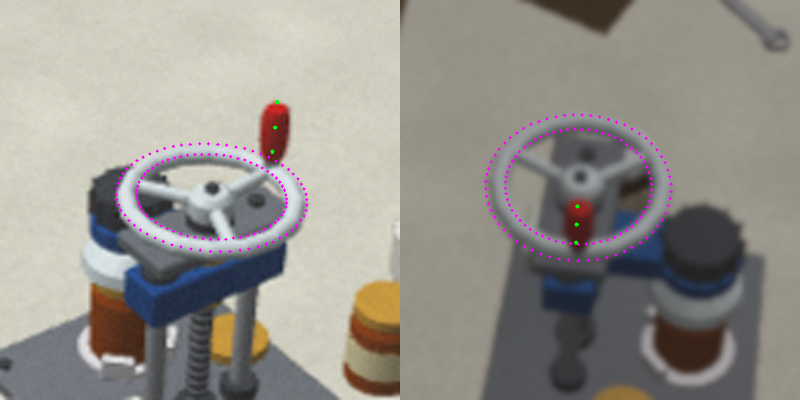

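View pics/wrist0.png

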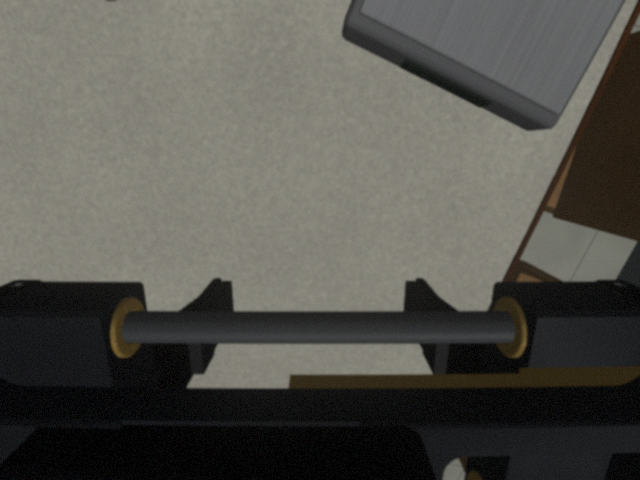

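```bash
cat >> h.py <<'E'
def Rt():
    return cv2.Rodrigues(np.array(ctrl.get_state()['tool_rot'],float))[0]
def totool(d): return Rt().T@np.array(d,float)
E
python3 - <<'E'
from h import *
s=ctrl.get_state(); print(s['position'],Rt().round(3),s['joint_positions'])
c=ctrl.calibration('wrist');p=np.array(s['position'])
def sh(c,d):
    c=dict(c);R=cv2.Rodrigues(c['rvec'])[0];c['tvec']=c['tvec']-R@d;return c
for T in [(.45,.05,.45),(.47,.06,.47),(.44,.06,.5),(.46,.1,.5)]:
    d=np.array(T)-p;cc=sh(c,d)
    print(T,'tool',totool(d).round(3),[proj(cc,q).round() for q in [(.531,.083,.26),(.524,.151,.31),(.6,.083,.25),(.53,.01,.25),(.463,.083,.3)]])
print(totool(np.array((.43,-.35,.47))-p))
E
```

```text
[ 0.20679812 -0.61625493  0.23664862] [[ 0.948  0.318  0.   ]
 [ 0.318 -0.948 -0.   ]
 [-0.     0.    -1.   ]] [ 1.26110983  0.32092587 -0.07010982  1.45047248  0.02258901  1.3708124
 -0.05687228]
(0.45, 0.05, 0.45) tool [ 0.443 -0.554 -0.213] [array([313., 136.]), array([227., 114.]), array([336.,  62.]), array([383., 162.]), array([287., 211.])]
(0.47, 0.06, 0.47) tool [ 0.465 -0.557 -0.233] [array([316., 160.]), array([238., 143.]), array([338.,  92.]), array([382., 183.]), array([293., 231.])]
(0.44, 0.06, 0.5) tool [ 0.436 -0.567 -0.263] [array([325., 132.]), array([254., 112.]), array([346.,  68.]), array([386., 155.]), array([304., 197.])]
(0.46, 0.1, 0.5) tool [ 0.468 -0.598 -0.263] [array([354., 162.]), array([289., 148.]), array([375., 100.]), array([413., 184.]), array([335., 228.])]
[ 0.2963176  -0.18135086 -0.23339104]
```

Call:
step_arm --plan '[[[0,0,0],[0.02,-0.01,-0.04],255],[[0,0,0],[0.05,-0.03,-0.08],255],[[0,0,0],[0.08,-0.05,-0.11],255],[[0,0,0],[0.11,-0.07,-0.14],255],[[0,0,0],[0.14,-0.09,-0.17],255],[[0,0,0],[0.18,-0.11,-0.19],255],[[0,0,0],[0.21,-0.13,-0.21],255],[[0,0,0],[0.24,-0.145,-0.223],255],[[0,0,0],[0.27,-0.165,-0.233],255],[[0,0,0],[0.296,-0.18,-0.233],255]]'

```text
time: 2.0
position: [0.4312, -0.3501, 0.4708]
tool_rot: [3.099, 0.508, 0.002]
ft_force: [1.1, -0.6, -0.4]
grip_width: 0.023
```

Call:
step_arm --plan '[[[0,0,0],[0.02,-0.04,0],255],[[0,0,0],[0.04,-0.085,0],255],[[0,0,0],[0.06,-0.13,0],255],[[0,0,0],[0.08,-0.175,0],255],[[0,0,0],[0.1,-0.22,0],255],[[0,0,0],[0.12,-0.265,0],255],[[0,0,0],[0.14,-0.31,0],255],[[0,0,0],[0.16,-0.35,0],255],[[0,0,0],[0.169,-0.377,0],255],[[0,0,0],[0.169,-0.377,0],255]]'

```text
time: 3.25
position: [0.4699, 0.0626, 0.4699]
tool_rot: [3.099, 0.515, 0.001]
ft_force: [-0.7, -0.7, 0.4]
grip_width: 0.005
```

```bash
python3 - <<'E'
from h import *
s=ctrl.get_state(); print(s['time'],s['position'],s['tool_rot'],s['grip_width'],s['joint_positions'],s['ft_force'])
c=ctrl.calibration('wrist'); im=ctrl.get_image('wrist'); save(im,'wrist1')
import pickle;pickle.dump((c,s,im),open('w1.pkl','wb'))
for l in ['grip','wheel_hub']:
    for d in ctrl.cut_out('wrist',l)[:2]:
        ys,xs=np.nonzero(d['pixels']); print(l,round(d['score'],2),d['rect'],xs.mean(),ys.mean())
for q in [(.531,.0835,.26),(.5245,.151,.31)]: print(proj(c,q))
E
```

```text
3.25 [0.4699344  0.06257992 0.46993624] [3.09890270e+00 5.15041251e-01 1.21286995e-03] 0.004678351367291176 [ 0.54509534 -0.0498204  -0.68835419  1.39795918 -0.03218782  1.78124001
 -1.39080524] [-0.66603618 -0.69514444  0.36166235]
grip 0.76 [235.9, 130.5, 29.1, 27.1] 248.5654676258993 142.71798561151078
grip 0.74 [267.2, 181.8, 61.7, 84.9] 296.51272845953 227.00685378590077
wheel_hub 0.9 [231.8, 81.8, 159.6, 149.3] 317.50140551795937 154.4019781363873
[318.33239448 160.69266362]
[241.50976257 143.51102002]
```

View pics/wrist1.png

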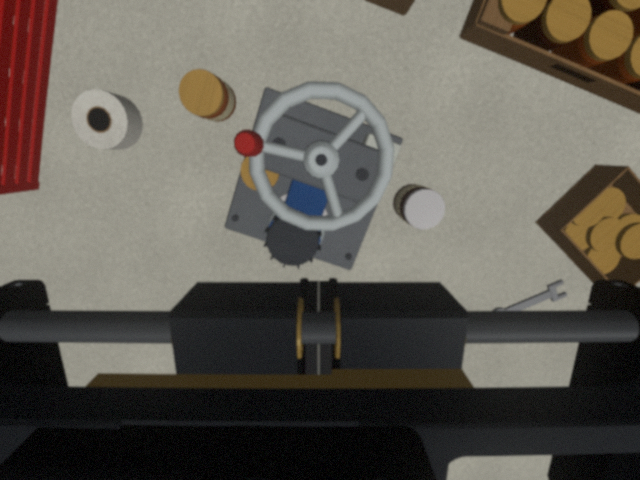

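```bash
cat > fitw.py <<'E'
from h import *
import pickle,sys
from scipy.optimize import least_squares
def redmask(im):
    h=cv2.cvtColor(im,cv2.COLOR_RGB2HSV); m=((h[...,0]<8)|(h[...,0]>172))&(h[...,1]>170)&(h[...,2]>80)
    n,l,st,ce=cv2.connectedComponentsWithStats(m.astype(np.uint8))
    return m,l,st,ce
if __name__=='__main__':
    c,s,im=pickle.load(open(sys.argv[1],'rb'))
    m,l,st,ce=redmask(im)
    for i in range(1,len(st)):
        if st[i,4]>60: print(i,st[i],ce[i])
    k=4;x0,y0=220,70;z=cv2.resize(im[y0:y0+180,x0:x0+200],None,fx=k,fy=k,interpolation=cv2.INTER_CUBIC)
    hx,hy=float(sys.argv[2]),float(sys.argv[3])
    for t in np.arange(0,6.28,.06):
        for r in(.060,.076):
            u=proj(c,(hx+r*np.cos(t),hy+r*np.sin(t),.25));cv2.circle(z,(int((u[0]-x0+.5)*k),int((u[1]-y0+.5)*k)),1,(255,0,255),-1)
    u=proj(c,(hx,hy,.26));cv2.circle(z,(int((u[0]-x0+.5)*k),int((u[1]-y0+.5)*k)),3,(0,255,0),-1)
    a=float(sys.argv[4]);g=(hx+.068*np.cos(a),hy+.068*np.sin(a))
    for zz in(.263,.31):
      for t in np.arange(0,6.28,.3):
        u=proj(c,(g[0]+.012*np.cos(t),g[1]+.012*np.sin(t),zz));cv2.circle(z,(int((u[0]-x0+.5)*k),int((u[1]-y0+.5)*k)),1,(0,255,0),-1)
    save(z[:600],sys.argv[5])
E
python3 fitw.py w1.pkl .5325 .0815 1.672 fit1
```

```text
1 [   0    0   56  193 8365] [22.66814106 86.60406455]
2 [236 132  25  24 401] [246.58852868 143.64339152]
```

View pics/fit1.png

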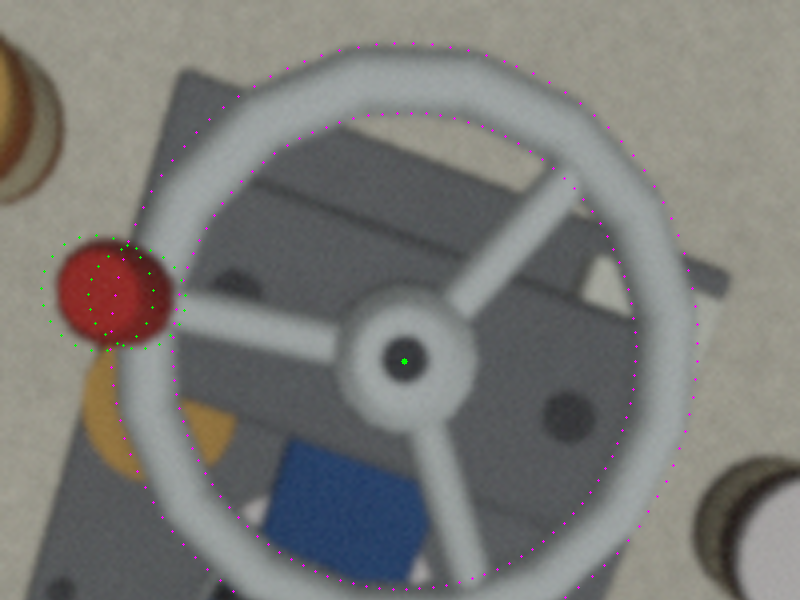

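```bash
cat > sim.py <<'E'
from h import *
from scipy.optimize import brentq
C=np.array([.532,.082]);rb=.072;yaw=.326
def theta(b,a=.0095,bb=.015):
    X=np.array([np.cos(yaw),np.sin(yaw)]);Y=np.array([np.sin(yaw),-np.cos(yaw)])
    P=C+rb*np.array([np.cos(b),np.sin(b)])
    def f(t):
        q=C+.068*np.array([np.cos(t),np.sin(t)])-P
        u=max(abs(q@X)-a,0);v=max(abs(q@Y)-bb,0);return np.hypot(u,v)-.012
    return brentq(f,b+.05,b+1)
if __name__=='__main__':
    s=ctrl.get_state();print(s['time'],s['position'],s['tool_rot'])
    p=np.array(s['position']);D=np.array([C[0]+rb*np.cos(.97),C[1]+rb*np.sin(.97),.287])
    print(D,totool(D-p))
    for b in np.arange(.97,8,.35): print(round(b,2),round(np.degrees(theta(b)-b),1),end='; ')
E
python3 sim.py
```

```text
3.4 [0.47053909 0.05826582 0.46951365] [ 3.10027282e+00  5.02954544e-01 -1.59492984e-04]
[0.57270157 0.14139177 0.287     ] [ 0.12324348 -0.04670419  0.18245024]
0.97 21.1; 1.32 17.9; 1.67 17.5; 2.02 19.4; 2.37 23.6; 2.72 23.9; 3.07 22.0; 3.42 23.0; 3.77 24.2; 4.12 20.9; 4.47 17.9; 4.82 17.5; 5.17 19.5; 5.52 23.7; 5.87 23.8; 6.22 22.0; 6.57 23.1; 6.92 24.2; 7.27 20.8; 7.62 17.8; 7.97 17.5;
```

Call:
step_arm --plan '[[[0,0,0],[0.04,-0.015,0],255],[[0,0,0],[0.08,-0.03,0],255],[[0,0,0],[0.123,-0.0445,0],255],[[0,0,0],[0.123,-0.0445,0.03],255],[[0,0,0],[0.123,-0.0445,0.065],255],[[0,0,0],[0.123,-0.0445,0.1],255],[[0,0,0],[0.123,-0.0445,0.135],255],[[0,0,0],[0.123,-0.0445,0.165],255],[[0,0,0],[0.123,-0.0445,0.183],255],[[0,0,0],[0.123,-0.0445,0.183],255]]'

```text
time: 4.65
position: [0.5726, 0.1397, 0.2854]
tool_rot: [3.101, 0.504, -0.004]
ft_force: [-0.2, 0.3, 0.7]
grip_width: 0.002
```

```bash
python3 - <<'E'
from h import *
s=ctrl.get_state(); print(s['time'],s['position'],s['tool_rot'],s['grip_width'],s['joint_positions'],s['ft_force'])
a,b,w=ctrl.get_image('scene'),ctrl.get_image('side'),ctrl.get_image('wrist')
k=lambda i,x,y:cv2.resize(i[y:y+150,x:x+130],(390,450),interpolation=cv2.INTER_CUBIC)
save(np.hstack([k(a,290,110),k(b,260,170)]),'p2');save(w,'w2')
s=ctrl.get_state(); print(s['position'],s['tool_rot'],s['ft_force'])
E
```

```text
4.65 [0.57264866 0.13965514 0.285355  ] [ 3.10053246  0.50363019 -0.00374321] 0.002394884796809751 [ 0.38892826  0.25854397 -0.80771644  1.50877744  0.18691958  1.45649259
 -1.67265828] [-0.22043535  0.25017576  0.73755198]
[0.57359978 0.14116849 0.28791139] [-3.10050476 -0.5058545  -0.00331038] [-0.40469931  0.37679831  0.09539991]
```

View pics/p2.png

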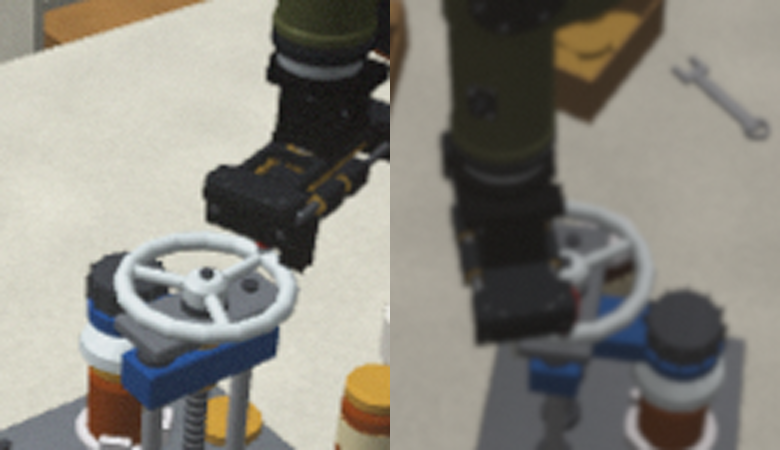

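View pics/w2.png

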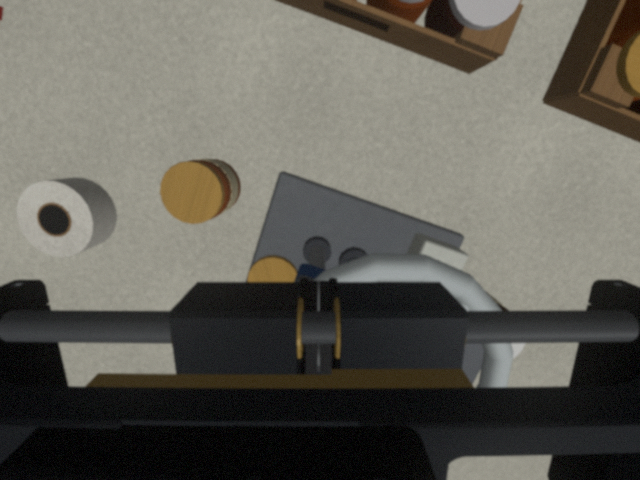

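```bash
python3 - <<'E'
from h import *
T=np.array([.5735,.141,.287]);y=.326
R=np.array([[np.cos(y),np.sin(y),0],[np.sin(y),-np.cos(y),0],[0,0,-1]])
im=cv2.cvtColor(cv2.imread('pics/p2.png'),cv2.COLOR_BGR2RGB)
def box(c,ox,oy,dx,hx,hy,z0,z1,col):
    for sx in(-1,1):
        for sy in(-1,1):
            q=[]
            for z in(z0,z1):
                u=proj(c,T+R@np.array([sx*hx,sy*hy,z]));q.append((int((u[0]-ox)*3+dx),int((u[1]-oy)*3)))
            cv2.line(im,*q,col,1)
            for a in q: cv2.circle(im,a,3,col,-1)
for n,ox,oy,dx in(('scene',290,110,0),('side',260,170,390)):
    c=ctrl.calibration(n)
    box(c,ox,oy,dx,.0095,.015,-.056,.014,(255,0,255))
    box(c,ox,oy,dx,.0375,.095,-.10,-.056,(0,255,255))
save(im,'p2b')
# wrist
c=ctrl.calibration('wrist')
for q in [(.0095,.015,.014),(-.0095,.015,.014),(.0095,.015,-.056),(.0375,.095,-.056),(-.0375,.095,-.056)]: print(q,proj(c,T+R@np.array(q)).round())
E
```

```text
(0.0095, 0.015, 0.014) [349. 282.]
(-0.0095, 0.015, 0.014) [348. 316.]
(0.0095, 0.015, -0.056) [369. 364.]
(0.0375, 0.095, -0.056) [643. 277.]
(-0.0375, 0.095, -0.056) [589. 476.]
```

View pics/p2b.png

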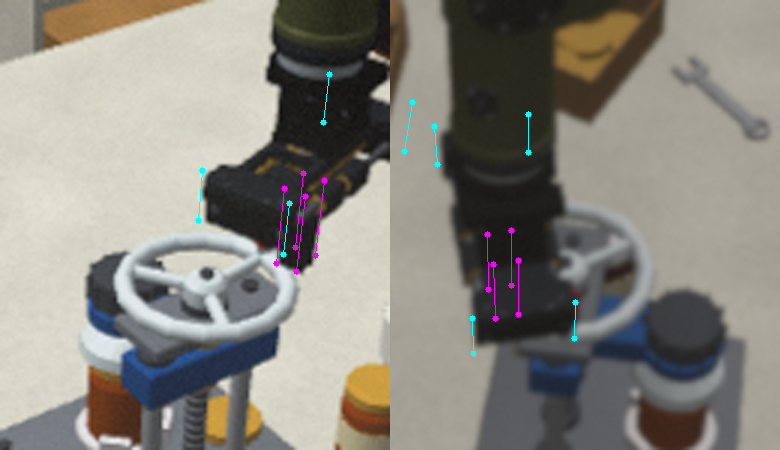

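```bash
cat > path.py <<'E'
from h import *
C=np.array([.532,.082]);rb=.072;y=.3236
X=np.array([np.cos(y),np.sin(y)]);Y=np.array([np.sin(y),-np.cos(y)])
T0=np.array([.5726,.1413]) # commanded
b=.97;P=T0
for k in range(6):
    rows=[]
    for i in range(10):
        b+=.1;d=C+rb*np.array([np.cos(b),np.sin(b)])-P
        r=(round(float(d@X),3),round(float(d@Y),3));rows.append(r)
    P=P+r[0]*X+r[1]*Y
    print(k,round(b,2),P.round(4),', '.join(f'[[0, 0, 0], [{a}, {c}, 0], 255]' for a,c in rows))
E
python3 path.py
```

```text
0 1.97 [0.504  0.1478] [[0, 0, 0], [-0.004, -0.006, 0], 255], [[0, 0, 0], [-0.01, -0.011, 0], 255], [[0, 0, 0], [-0.015, -0.015, 0], 255], [[0, 0, 0], [-0.021, -0.019, 0], 255], [[0, 0, 0], [-0.028, -0.022, 0], 255], [[0, 0, 0], [-0.034, -0.025, 0], 255], [[0, 0, 0], [-0.041, -0.027, 0], 255], [[0, 0, 0], [-0.048, -0.028, 0], 255], [[0, 0, 0], [-0.056, -0.029, 0], 255], [[0, 0, 0], [-0.063, -0.028, 0], 255]
1 2.97 [0.4607 0.0943] [[0, 0, 0], [-0.007, 0.0, 0], 255], [[0, 0, 0], [-0.014, 0.002, 0], 255], [[0, 0, 0], [-0.021, 0.004, 0], 255], [[0, 0, 0], [-0.027, 0.007, 0], 255], [[0, 0, 0], [-0.034, 0.011, 0], 255], [[0, 0, 0], [-0.039, 0.015, 0], 255], [[0, 0, 0], [-0.045, 0.02, 0], 255], [[0, 0, 0], [-0.05, 0.025, 0], 255], [[0, 0, 0], [-0.054, 0.031, 0], 255], [[0, 0, 0], [-0.058, 0.037, 0], 255]
2 3.97 [0.4836 0.0292] [[0, 0, 0], [-0.003, 0.007, 0], 255], [[0, 0, 0], [-0.005, 0.013, 0], 255], [[0, 0, 0], [-0.007, 0.02, 0], 255], [[0, 0, 0], [-0.008, 0.027, 0], 255], [[0, 0, 0], [-0.008, 0.035, 0], 255], [[0, 0, 0], [-0.008, 0.042, 0], 255], [[0, 0, 0], [-0.007, 0.049, 0], 255], [[0
[... 594 characters left out ...]
[0, 0, 0], [0.021, -0.002, 0], 255], [[0, 0, 0], [0.028, -0.004, 0], 255], [[0, 0, 0], [0.035, -0.006, 0], 255], [[0, 0, 0], [0.041, -0.01, 0], 255], [[0, 0, 0], [0.047, -0.014, 0], 255], [[0, 0, 0], [0.053, -0.018, 0], 255], [[0, 0, 0], [0.058, -0.023, 0], 255], [[0, 0, 0], [0.063, -0.029, 0], 255]
5 6.97 [0.5878 0.1274] [[0, 0, 0], [0.004, -0.006, 0], 255], [[0, 0, 0], [0.007, -0.012, 0], 255], [[0, 0, 0], [0.01, -0.019, 0], 255], [[0, 0, 0], [0.012, -0.026, 0], 255], [[0, 0, 0], [0.013, -0.033, 0], 255], [[0, 0, 0], [0.014, -0.04, 0], 255], [[0, 0, 0], [0.014, -0.047, 0], 255], [[0, 0, 0], [0.013, -0.054, 0], 255], [[0, 0, 0], [0.011, -0.061, 0], 255], [[0, 0, 0], [0.009, -0.068, 0], 255]
```

Call:
step_arm --plan '[[[0,0,0],[-0.004,-0.006,0],255],[[0,0,0],[-0.01,-0.011,0],255],[[0,0,0],[-0.015,-0.015,0],255],[[0,0,0],[-0.021,-0.019,0],255],[[0,0,0],[-0.028,-0.022,0],255],[[0,0,0],[-0.034,-0.025,0],255],[[0,0,0],[-0.041,-0.027,0],255],[[0,0,0],[-0.048,-0.028,0],255],[[0,0,0],[-0.056,-0.029,0],255],[[0,0,0],[-0.063,-0.028,0],255]]'

```text
time: 6.05
position: [0.5036, 0.148, 0.2867]
tool_rot: [-3.1, -0.507, -0.001]
ft_force: [4.1, 1.2, 0.9]
grip_width: 0.006
```

```bash
python3 - <<'E'
from h import *
s=ctrl.get_state(); print(s['time'],s['position'],s['tool_rot'],s['ft_force'])
a,b=ctrl.get_image('scene'),ctrl.get_image('side')
k=lambda i,x,y:cv2.resize(i[y:y+150,x:x+130],(390,450),interpolation=cv2.INTER_CUBIC)
save(np.hstack([k(a,290,110),k(b,260,170)]),'p3')
E
```

```text
6.05 [0.50362777 0.14801294 0.28672467] [-3.09990929e+00 -5.07301419e-01 -5.11646967e-04] [4.10552594 1.21059792 0.94328738]
```

View pics/p3.png

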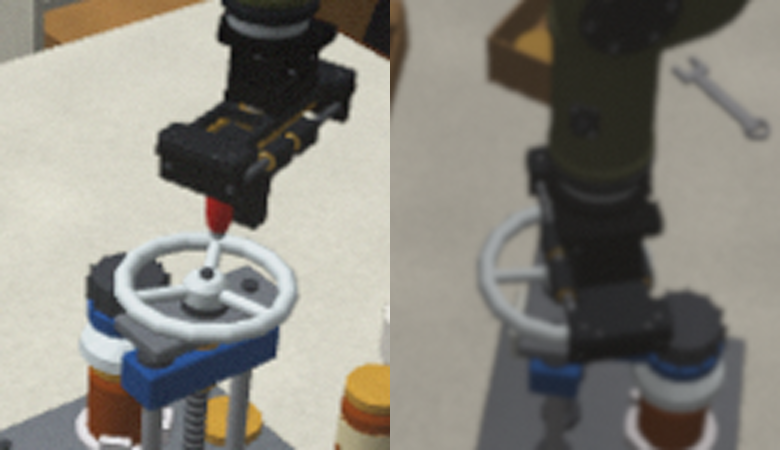

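Push works: the grip has gone round to the far-left in the scene view, force about 4 N. Continue.

Call:
step_arm --plan '[[[0,0,0],[-0.007,0,0],255],[[0,0,0],[-0.014,0.002,0],255],[[0,0,0],[-0.021,0.004,0],255],[[0,0,0],[-0.027,0.007,0],255],[[0,0,0],[-0.034,0.011,0],255],[[0,0,0],[-0.039,0.015,0],255],[[0,0,0],[-0.045,0.02,0],255],[[0,0,0],[-0.05,0.025,0],255],[[0,0,0],[-0.054,0.031,0],255],[[0,0,0],[-0.058,0.037,0],255]]'

```text
time: 7.4
position: [0.4607, 0.0935, 0.2863]
tool_rot: [3.1, 0.506, -0.001]
ft_force: [-1.2, 3.2, -0.9]
grip_width: 0.003
```

Call:
step_arm --plan '[[[0,0,0],[-0.003,0.007,0],255],[[0,0,0],[-0.005,0.013,0],255],[[0,0,0],[-0.007,0.02,0],255],[[0,0,0],[-0.008,0.027,0],255],[[0,0,0],[-0.008,0.035,0],255],[[0,0,0],[-0.008,0.042,0],255],[[0,0,0],[-0.007,0.049,0],255],[[0,0,0],[-0.005,0.056,0],255],[[0,0,0],[-0.003,0.063,0],255],[[0,0,0],[0.001,0.069,0],255]]'

```text
time: 8.65
position: [0.4839, 0.0279, 0.2865]
tool_rot: [3.1, 0.505, -0.002]
ft_force: [-2.9, 1.7, 0.8]
grip_width: 0.006
```

```bash
python3 - <<'E'
from h import *
s=ctrl.get_state(); print(s['time'],s['position'],s['tool_rot'],s['ft_force'],s['joint_positions'])
a,b=ctrl.get_image('scene'),ctrl.get_image('side')
k=lambda i,x,y:cv2.resize(i[y:y+150,x:x+130],(390,450),interpolation=cv2.INTER_CUBIC)
save(np.hstack([k(a,290,110),k(b,260,170)]),'p4')
E
```

```text
8.65 [0.48393865 0.02788592 0.28645012] [ 3.09986050e+00  5.04971459e-01 -1.53839081e-03] [-2.87260492  1.70130307  0.79206525] [ 0.59575852 -0.03508695 -0.68394605  1.7469114  -0.02146123  1.42282784
 -1.33253225]
```

View pics/p4.png

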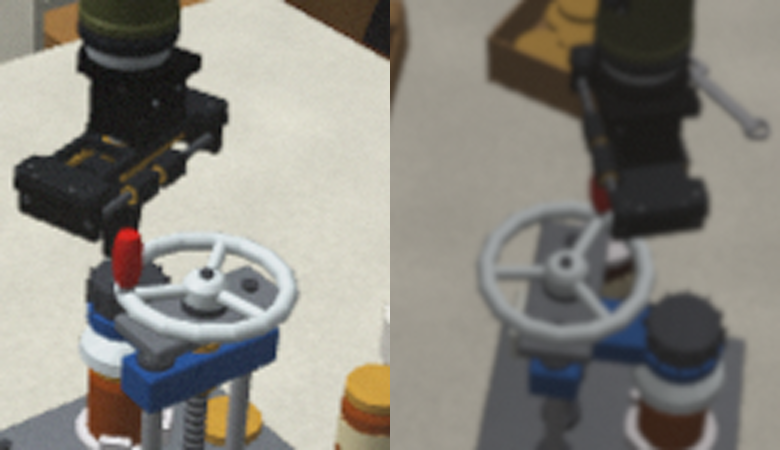

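Call:
step_arm --plan '[[[0,0,0],[0.003,0.006,0],255],[[0,0,0],[0.008,0.012,0],255],[[0,0,0],[0.013,0.017,0],255],[[0,0,0],[0.018,0.022,0],255],[[0,0,0],[0.024,0.026,0],255],[[0,0,0],[0.03,0.03,0],255],[[0,0,0],[0.037,0.033,0],255],[[0,0,0],[0.044,0.035,0],255],[[0,0,0],[0.051,0.036,0],255],[[0,0,0],[0.058,0.037,0],255]]'

```text
time: 10.0
position: [0.551, 0.0128, 0.2865]
tool_rot: [-3.1, -0.507, 0.0]
ft_force: [-2.9, -0.6, -0.2]
grip_width: 0.004
```

Call:
step_arm --plan '[[[0,0,0],[0.007,0,0],255],[[0,0,0],[0.014,0,0],255],[[0,0,0],[0.021,-0.002,0],255],[[0,0,0],[0.028,-0.004,0],255],[[0,0,0],[0.035,-0.006,0],255],[[0,0,0],[0.041,-0.01,0],255],[[0,0,0],[0.047,-0.014,0],255],[[0,0,0],[0.053,-0.018,0],255],[[0,0,0],[0.058,-0.023,0],255],[[0,0,0],[0.063,-0.029,0],255]]'

```text
time: 11.25
position: [0.6016, 0.0601, 0.2866]
tool_rot: [3.1, 0.506, 0.001]
ft_force: [0.4, -3.4, 0.5]
grip_width: 0.006
```

Call:
step_arm --plan '[[[0,0,0],[0.004,-0.006,0],255],[[0,0,0],[0.007,-0.012,0],255],[[0,0,0],[0.01,-0.019,0],255],[[0,0,0],[0.012,-0.026,0],255],[[0,0,0],[0.013,-0.033,0],255],[[0,0,0],[0.014,-0.04,0],255],[[0,0,0],[0.014,-0.047,0],255],[[0,0,0],[0.013,-0.054,0],255],[[0,0,0],[0.011,-0.061,0],255],[[0,0,0],[0.009,-0.068,0],255]]'

```text
time: 12.5
position: [0.5879, 0.1279, 0.2866]
tool_rot: [-3.1, -0.507, -0.001]
ft_force: [2.1, -2.6, -0.7]
grip_width: 0.004
```

```bash
python3 - <<'E'
from h import *
s=ctrl.get_state(); print(s['time'],s['position'],s['tool_rot'],s['ft_force'],s['joint_positions'])
a,b=ctrl.get_image('scene'),ctrl.get_image('side')
k=lambda i,x,y:cv2.resize(i[y:y+150,x:x+130],(390,450),interpolation=cv2.INTER_CUBIC)
save(np.hstack([k(a,290,110),k(b,260,170)]),'p5')
s=ctrl.get_state(); print(s['position'])
E
```

```text
12.5 [0.58794261 0.12794577 0.28659914] [-3.10006119e+00 -5.06644100e-01 -1.08689123e-03] [ 2.14189572 -2.64830436 -0.67446081] [ 0.35329625  0.27326025 -0.74610441  1.48048811  0.18513934  1.45927288
 -1.64149247]
[0.58731813 0.1292905  0.28677443]
```

View pics/p5.png

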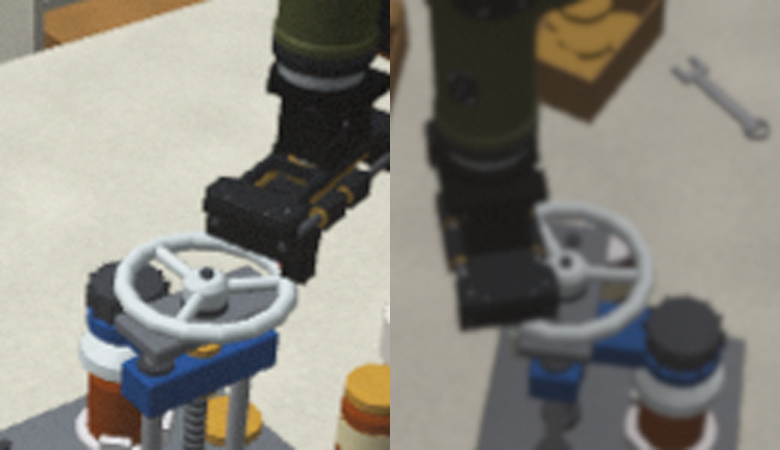

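```bash
cat > path2.py <<'E'
import numpy as np,sys
C=np.array([.532,.082]);rb=.072;y=.3236
X=np.array([np.cos(y),np.sin(y)]);Y=np.array([np.sin(y),-np.cos(y)])
P=np.array(eval(sys.argv[1]))
for b in map(float,sys.argv[2:]):
    q=C+rb*np.array([np.cos(b),np.sin(b)]);d=q-P;print(b,q.round(4),round(d@X,4),round(d@Y,4))
q=np.array([.47,.06]);d=q-P;print('view',round(d@X,4),round(d@Y,4))
E
python3 path2.py .5878,.1274 7.05 7.12 7.19 7.26 7.33 7.4 7.2
```

```text
7.05 [0.5838 0.132 ] -0.0023 -0.0056
7.12 [0.5802 0.1355] -0.0046 -0.0101
7.19 [0.5764 0.1387] -0.0072 -0.0144
7.26 [0.5723 0.1417] -0.0102 -0.0185
7.33 [0.568  0.1443] -0.0134 -0.0223
7.4 [0.5636 0.1467] -0.0168 -0.026
7.2 [0.5758 0.1391] -0.0076 -0.0149
view -0.1331 0.0264
```

Call:
step_arm --plan '[[[0,0,0],[-0.002,-0.0055,0],255],[[0,0,0],[-0.0045,-0.01,0],255],[[0,0,0],[-0.007,-0.0145,0],255],[[0,0,0],[-0.01,-0.0185,0],255],[[0,0,0],[-0.0135,-0.0225,0],255],[[0,0,0],[-0.017,-0.026,0],255],[[0,0,0],[-0.012,-0.02,0],255],[[0,0,0],[-0.006,-0.012,0],255],[[0,0,0],[-0.006,-0.012,-0.03],255],[[0,0,0],[-0.006,-0.012,-0.06],255]]'

```text
time: 13.85
position: [0.5788, 0.1356, 0.3464]
tool_rot: [-3.101, -0.504, 0.004]
ft_force: [0.1, 0.8, 0.3]
grip_width: 0.008
```

Call:
step_arm --plan '[[[0,0,0],[0,0,-0.04],255],[[0,0,0],[-0.01,0,-0.08],255],[[0,0,0],[-0.03,0.01,-0.11],255],[[0,0,0],[-0.06,0.02,-0.123],255],[[0,0,0],[-0.09,0.03,-0.123],255],[[0,0,0],[-0.115,0.036,-0.123],255],[[0,0,0],[-0.127,0.0385,-0.123],255],[[0,0,0],[-0.127,0.0385,-0.123],255],[[0,0,0],[-0.127,0.0385,-0.123],255],[[0,0,0],[-0.127,0.0385,-0.123],255]]'

```text
time: 15.1
position: [0.4709, 0.0603, 0.4691]
tool_rot: [-3.099, -0.508, 0.001]
ft_force: [-0.4, -0.4, 0.4]
grip_width: 0.002
```

```bash
cat > look.py <<'E'
from h import *
import pickle,sys
from fitw import redmask
s=ctrl.get_state(); print(s['time'],s['position'],s['tool_rot'],s['ft_force'])
c=ctrl.calibration('wrist'); im=ctrl.get_image('wrist'); n=sys.argv[1];save(im,'wrist'+n);pickle.dump((c,s,im),open(f'w{n}.pkl','wb'))
a=ctrl.get_image('scene');b=ctrl.get_image('side');save(a,'scene'+n);save(b,'side'+n)
for f in ['w1.pkl',f'w{n}.pkl']:
    cc,ss,i=pickle.load(open(f,'rb'))
    m,l,st,ce=redmask(i)
    for j in range(1,len(st)):
        if 200<st[j,4]<1500: print(f,st[j],ce[j],atz(cc,*ce[j],.30))
for f in ['scene0','scene'+n,'side0','side'+n]:
    i=cv2.cvtColor(cv2.imread(f'pics/{f}.png'),cv2.COLOR_BGR2RGB)
    m=redmask(i)[0]; m[:150]=0;m[:,:300]=0;m[:,400:]=0;m[300:]=0
    if 'scene' in f:m[215:]=0
    ys,xs=np.nonzero(m);print(f,len(xs),xs.mean(),ys.mean())
E
python3 look.py 2
```

```text
15.1 [0.4708639  0.06031712 0.46914061] [-3.09929256e+00 -5.08331282e-01  1.04228832e-03] [-0.42563246 -0.41415158  0.39351467]
w1.pkl [236 132  25  24 401] [246.58852868 143.64339152] [0.52537949 0.14878887 0.3       ]
w2.pkl [236 118  26  24 423] [247.37588652 129.68321513] [0.53800757 0.14880062 0.3       ]
scene0 96 378.1770833333333 181.04166666666666
scene2 87 381.4942528735632 182.89655172413794
side0 30 317.8333333333333 268.2
side2 27 312.22222222222223 267.51851851851853
```

View pics/wrist2.png

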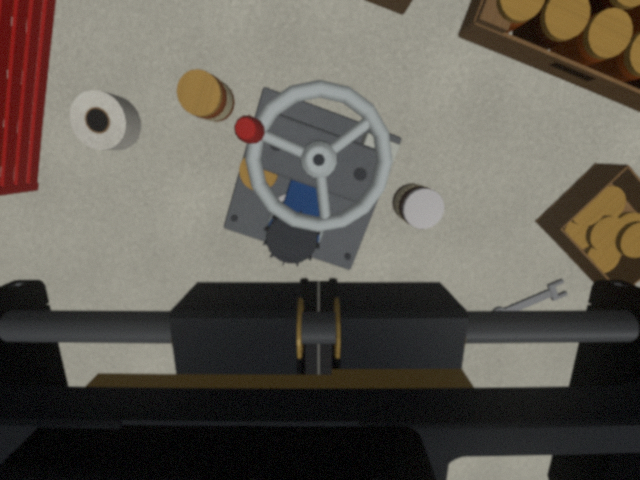

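```bash
cat > ang.py <<'E'
from h import *
import pickle,sys
from fitw import redmask
def A(f):
    c,s,im=pickle.load(open(f,'rb'))
    g=cv2.cvtColor(im,cv2.COLOR_RGB2GRAY).astype(float)
    m,l,st,ce=redmask(im);j=[j for j in range(1,len(st)) if 200<st[j,4]<1500][0]
    # soft red centroid
    x0,y0,w,h=st[j,:4];x0-=5;y0-=5;w+=10;h+=10
    r=im[y0:y0+h,x0:x0+w].astype(float);wt=np.clip(r[...,0]-r[...,1:].max(2)-40,0,60)
    yy,xx=np.mgrid[y0:y0+h,x0:x0+w];red=np.array([(xx*wt).sum(),(yy*wt).sum()])/wt.sum()
    u=np.array([320,159.]);R=7
    for _ in range(10):
        cx,cy=u.round().astype(int);p=g[cy-R:cy+R+1,cx-R:cx+R+1];yy,xx=np.mgrid[cy-R:cy+R+1,cx-R:cx+R+1]
        wt=np.clip(110-p,0,None)*(np.hypot(xx-u[0],yy-u[1])<7);u=np.array([(xx*wt).sum(),(yy*wt).sum()])/wt.sum()
    H=atz(c,*u,.26);G=atz(c,*red,.30)
    # correct hub-known: shift
    d=(G-H)[:2];print(f,'red',red.round(2),'hub',u.round(2),H[:2].round(4),'r',np.hypot(*d).round(4),'ang',np.arctan2(d[1],d[0]).round(4))
    return np.arctan2(d[1],d[0])
a=[A(f) for f in sys.argv[1:]];print('short',[a[0]-x for x in a])
E
python3 ang.py w1.pkl w2.pkl
python3 - <<'E'
import cv2,numpy as np
a=[cv2.resize(cv2.imread(f'pics/wrist{n}.png')[110:210,220:350],None,fx=3,fy=3,interpolation=cv2.INTER_CUBIC) for n in(1,2)]
cv2.imwrite('pics/cmp12.png',np.hstack(a))
E
```

```text
w1.pkl red [246.33 143.53] hub [320.75 159.4 ] [0.533  0.0816] r 0.0679 ang 1.6828
w2.pkl red [247.1  129.26] hub [318.3  159.32] [0.533  0.0816] r 0.0677 ang 1.4924
short [np.float64(0.0), np.float64(0.19036294563533773)]
```

```bash
cat > mod.py <<'E'
import numpy as np
from scipy.optimize import brentq
H=np.array([.533,.0816]);C=np.array([.532,.082]);y=.3236
X=np.array([np.cos(y),np.sin(y)]);Y=np.array([np.sin(y),-np.cos(y)])
def th(P,a,bb,R=.012):
    b=np.arctan2(*(P-H)[::-1])
    def f(t):
        q=H+.068*np.array([np.cos(t),np.sin(t)])-P
        return np.hypot(max(abs(q@X)-a,0),max(abs(q@Y)-bb,0))-R
    return brentq(f,b+.05,b+1)
P0=np.array([.5878,.1274]);Pe=P0-.017*X-.026*Y;Ps=P0-.006*X-.012*Y
print('Pe',Pe,'Ps',Ps,th(Pe,.0095,.015))
for e in(0,.001,.002,.003):
    print(e,'end',th(Pe,.0095+e,.015+e),[(b,round(th(C+.072*np.array([np.cos(b),np.sin(b)]),.0095+e,.015+e),3)) for b in(7.45,7.5,7.55,7.58,7.6,7.62,7.64)])
for b in(7.26,7.33,7.4,7.45,7.5,7.53,7.56,7.58,7.6,7.62,7.64):
    d=C+.072*np.array([np.cos(b),np.sin(b)])-Ps;print(b,round(d@X,4),round(d@Y,4))
E
python3 mod.py
```

```text
Pe [0.56341483 0.14664483] Ps [0.57829564 0.13686927] 1.4696956120380058
0 end 1.4696956120380058 [(7.45, 1.509), (7.5, 1.552), (7.55, 1.597), (7.58, 1.624), (7.6, 1.642), (7.62, 1.66), (7.64, 1.679)]
0.001 end 1.4857775272425808 [(7.45, 1.525), (7.5, 1.568), (7.55, 1.612), (7.58, 1.639), (7.6, 1.657), (7.62, 1.675), (7.64, 1.694)]
0.002 end 1.501748218994246 [(7.45, 1.541), (7.5, 1.583), (7.55, 1.627), (7.58, 1.654), (7.6, 1.672), (7.62, 1.69), (7.64, 1.709)]
0.003 end 1.517613956266951 [(7.45, 1.556), (7.5, 1.599), (7.55, 1.642), (7.58, 1.669), (7.6, 1.687), (7.62, 1.705), (7.64, 1.724)]
7.26 -0.0042 -0.0065
7.33 -0.0074 -0.0103
7.4 -0.0108 -0.014
7.45 -0.0135 -0.0165
7.5 -0.0162 -0.0188
7.53 -0.0179 -0.0201
7.56 -0.0196 -0.0214
7.58 -0.0208 -0.0222
7.6 -0.022 -0.023
7.62 -0.0232 -0.0238
7.64 -0.0245 -0.0245
```

Call:
step_arm --plan '[[[0,0,0],[0.04,-0.012,0],255],[[0,0,0],[0.08,-0.025,0],255],[[0,0,0],[0.127,-0.0385,0],255],[[0,0,0],[0.127,-0.0385,0.03],255],[[0,0,0],[0.127,-0.0385,0.065],255],[[0,0,0],[0.127,-0.0385,0.1],255],[[0,0,0],[0.127,-0.0385,0.135],255],[[0,0,0],[0.127,-0.0385,0.165],255],[[0,0,0],[0.127,-0.0385,0.183],255],[[0,0,0],[0.127,-0.0385,0.183],255]]'

```text
time: 16.5
position: [0.5781, 0.1364, 0.2854]
tool_rot: [-3.1, -0.506, 0.004]
ft_force: [0.5, -0.3, 0.1]
grip_width: 0.004
```

Call:
step_arm --plan '[[[0,0,0],[-0.004,-0.0065,0],255],[[0,0,0],[-0.0075,-0.0105,0],255],[[0,0,0],[-0.011,-0.014,0],255],[[0,0,0],[-0.0135,-0.0165,0],255],[[0,0,0],[-0.016,-0.019,0],255],[[0,0,0],[-0.018,-0.02,0],255],[[0,0,0],[-0.02,-0.0215,0],255],[[0,0,0],[-0.022,-0.023,0],255],[[0,0,0],[-0.022,-0.023,0],255],[[0,0,0],[-0.022,-0.023,0],255]]'

```text
time: 17.75
position: [0.55, 0.1515, 0.2862]
tool_rot: [-3.1, -0.507, 0.002]
ft_force: [2.5, 0.5, 0.7]
grip_width: 0.007
```

```bash
python3 - <<'E'
from h import *
s=ctrl.get_state(); print(s['time'],s['position'],s['ft_force'])
E
```

```text
17.75 [0.54997244 0.15151814 0.28622156] [2.54475457 0.50260646 0.72050904]
```

Call:
step_arm --plan '[[[0,0,0],[0.007,0.007,0],255],[[0,0,0],[0.014,0.014,0],255],[[0,0,0],[0.014,0.014,-0.03],255],[[0,0,0],[0.014,0.014,-0.07],255],[[0,0,0],[0,0.02,-0.12],255],[[0,0,0],[-0.04,0.04,-0.16],255],[[0,0,0],[-0.08,0.055,-0.183],255],[[0,0,0],[-0.105,0.0615,-0.183],255],[[0,0,0],[-0.105,0.0615,-0.183],255],[[0,0,0],[-0.105,0.0615,-0.183],255]]'

```text
time: 19.0
position: [0.4708, 0.0598, 0.4691]
tool_rot: [-3.1, -0.506, 0.001]
ft_force: [0.9, -0.9, -0.2]
grip_width: 0.005
```

```bash
python3 look.py 3; python3 ang.py w1.pkl w2.pkl w3.pkl
```

```text
19.0 [0.47083528 0.05976298 0.46909716] [-3.10008199e+00 -5.06368747e-01  1.06561949e-03] [ 0.85713792 -0.88546157 -0.22347443]
w1.pkl [236 132  25  24 401] [246.58852868 143.64339152] [0.52537949 0.14878887 0.3       ]
w3.pkl [232 130  26  23 415] [243.36385542 141.91807229] [0.52707888 0.1486494  0.3       ]
scene0 96 378.1770833333333 181.04166666666666
scene3 92 378.6847826086956 180.90217391304347
side0 30 317.8333333333333 268.2
side3 30 317.1666666666667 268.2
w1.pkl red [246.33 143.53] hub [320.75 159.4 ] [0.533  0.0816] r 0.0679 ang 1.6828
w2.pkl red [247.1  129.26] hub [318.3  159.32] [0.533  0.0816] r 0.0677 ang 1.4924
w3.pkl red [242.76 141.96] hub [317.6  159.16] [0.5329 0.0816] r 0.0678 ang 1.6601
short [np.float64(0.0), np.float64(0.19036294563533773), np.float64(0.02267778817034838)]
```

View pics/wrist3.png

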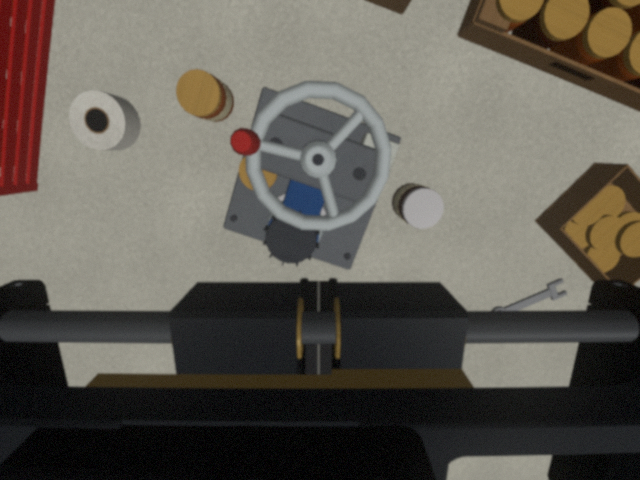

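Call:
step_arm --plan '[[[0,0,0],[0.04,-0.012,0],255],[[0,0,0],[0.08,-0.025,0],255],[[0,0,0],[0.127,-0.0385,0],255],[[0,0,0],[0.127,-0.0385,0.03],255],[[0,0,0],[0.127,-0.0385,0.065],255],[[0,0,0],[0.127,-0.0385,0.1],255],[[0,0,0],[0.127,-0.0385,0.135],255],[[0,0,0],[0.127,-0.0385,0.165],255],[[0,0,0],[0.127,-0.0385,0.183],255],[[0,0,0],[0.127,-0.0385,0.183],255]]'

```text
time: 20.4
position: [0.5781, 0.1367, 0.2852]
tool_rot: [-3.1, -0.507, 0.004]
ft_force: [0.3, -0.6, 0.4]
grip_width: 0.004
```

Call:
step_arm --plan '[[[0,0,0],[-0.004,-0.0065,0],255],[[0,0,0],[-0.0075,-0.0105,0],255],[[0,0,0],[-0.011,-0.014,0],255],[[0,0,0],[-0.016,-0.019,0],255],[[0,0,0],[-0.02,-0.0215,0],255],[[0,0,0],[-0.022,-0.023,0],255],[[0,0,0],[-0.023,-0.0235,0],255],[[0,0,0],[-0.0235,-0.024,0],255],[[0,0,0],[-0.0235,-0.024,0],255],[[0,0,0],[-0.0235,-0.024,0],255]]'

```text
time: 21.65
position: [0.5489, 0.152, 0.2866]
tool_rot: [-3.1, -0.506, -0.001]
ft_force: [2.2, 0.1, -0.1]
grip_width: 0.006
```

Call:
step_arm --plan '[[[0,0,0],[0.007,0.007,0],255],[[0,0,0],[0.0155,0.015,0],255],[[0,0,0],[0.0155,0.015,-0.03],255],[[0,0,0],[0.0155,0.015,-0.07],255],[[0,0,0],[0,0.02,-0.12],255],[[0,0,0],[-0.04,0.04,-0.16],255],[[0,0,0],[-0.08,0.055,-0.183],255],[[0,0,0],[-0.1035,0.0625,-0.183],255],[[0,0,0],[-0.1035,0.0625,-0.183],255],[[0,0,0],[-0.1035,0.0625,-0.183],255]]'

```text
time: 22.9
position: [0.4709, 0.0598, 0.4692]
tool_rot: [-3.1, -0.507, 0.001]
ft_force: [0.3, 0.3, -0.0]
grip_width: 0.005
```

```bash
python3 look.py 4; python3 ang.py w1.pkl w3.pkl w4.pkl
python3 - <<'E'
import cv2,numpy as np
k=lambda n,x,y:cv2.resize(cv2.imread(f'pics/{n}.png')[y:y+150,x:x+130],(390,450),interpolation=cv2.INTER_CUBIC)
cv2.imwrite('pics/p6.png',np.hstack([k('scene0',290,150),k('scene4',290,150)]))
E
```

```text
22.9 [0.47087702 0.05983876 0.46918413] [-3.09999389e+00 -5.06511415e-01  8.26885035e-04] [ 0.34306645  0.28694503 -0.02815483]
w1.pkl [236 132  25  24 401] [246.58852868 143.64339152] [0.52537949 0.14878887 0.3       ]
w4.pkl [232 132  26  23 403] [243.06203474 142.94044665] [0.52618482 0.14883946 0.3       ]
scene0 96 378.1770833333333 181.04166666666666
scene4 96 378.5520833333333 181.09375
side0 30 317.8333333333333 268.2
side4 28 317.35714285714283 268.17857142857144
w1.pkl red [246.33 143.53] hub [320.75 159.4 ] [0.533  0.0816] r 0.0679 ang 1.6828
w3.pkl red [242.76 141.96] hub [317.6  159.16] [0.5329 0.0816] r 0.0678 ang 1.6601
w4.pkl red [242.75 142.94] hub [317.69 159.18] [0.533  0.0817] r 0.0678 ang 1.6725
short [np.float64(0.0), np.float64(0.02267778817034838), np.float64(0.010254222593248485)]
```

View pics/p6.png

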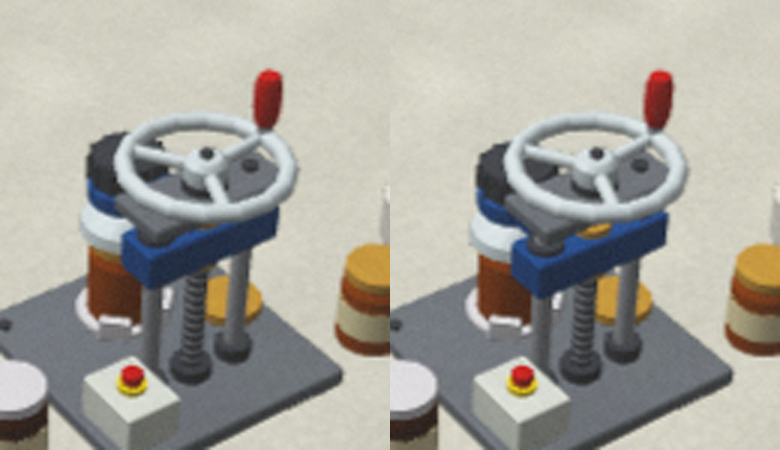

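View pics/wrist4.png

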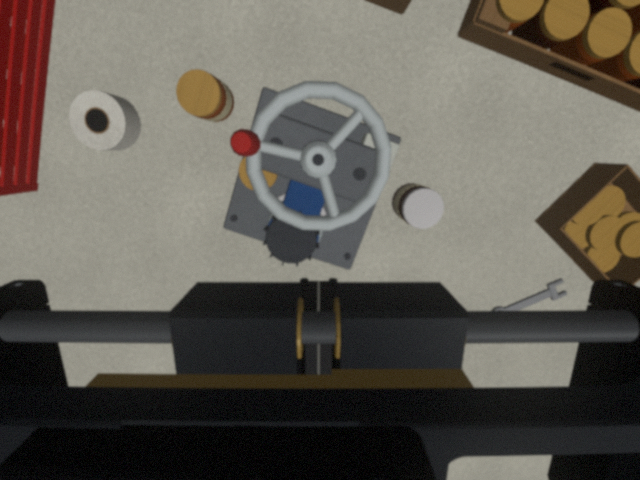

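```bash
python3 -c "
from bench import ctrl
print(ctrl.close_job(), ctrl.get_state()['time'])"
```

```text
the job is handed in; nothing more can be done
the job is handed in; nothing more can be done
```

I pushed the capper's hand wheel round one full turn anticlockwise by its red grip, using the closed fingertips. I stopped twice near the end to measure, made one small corrective push, then backed off and lifted clear. I handed the job in at about 23 s, well under the 56 s limit.

- **Grip position:** by the wrist camera the grip is about 0.010 rad (0.6°, 0.7 mm) short of where it started. The scene and side cameras put it within half a pixel of its starting place, also slightly short.
- **Chuck:** in the scene picture the capping head and chuck are visibly lower, with the chuck down round the gold lid. I did not measure the drop.
- **Other things on the bench:** in the last wrist and scene pictures, the items in view (both bystander jars, the spare lid, label roll, wrench and lid box) look where they were. I judged this by eye and measured no positions.
- **Forces and clearance:** the readings at the end of each move showed about 2 to 4 N while pushing. The fingertips finished about 145 mm above the top of the grip, touching nothing.

No check failed or disagreed.

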